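# Bring a chocolate ball out of the snack cover on its dish and present it

## Robot

A 7-joint arm with a two-finger parallel gripper is mounted at the origin on a cart in front of the work surface, level with it; the furniture and walls round the work are solid. World frame = base frame: x ahead of the robot, y to its left, z up, the work surface at z = 0. Lengths are in m, angles in rad, forces in N, time in s.
With the tool pointing down it reaches from about 0.4 to 0.85 m from the base axis. Payload 6.9 kg.
Tool frame: the origin (TCP) lies midway between the tips of the shut fingers; the grasp point (between the pads) lies 19 mm behind it (bot.hold_point_z is the distance from the TCP to the grasp point, in m); z points along the fingers, y is the line along which they close (so a half turn about z gives the same grasp; the last joint's range is limited). The gripper opens to 85 mm and grips with 20 to 120 N. Pads are 22 mm wide; open, the fingers measure 114 mm over their backs; the gripper's body (76 mm by 85 mm) begins 54 mm behind the grasp point. The pads swing forward as they close: fully open they stand 13 mm farther back than shut.
Start: joints at [-1.008, 0.507, -0.238, 1.5, 0.126, 1.149, -0.155], TCP at [0.276, 0.561, 0.231] pointing down, gripper open.
Joint ranges: [-3.08, 3.08], [-0.24, 2.05], [-1.43, 1.35], [0, 2.5], [-1.52, 4.66], [0.17, 1.96], [-2.89, 2.89]. Speed limits (rad/s): [2.39, 2.39, 3.14, 3.14, 3.14, 3.14, 3.14].

## Interface

Orientations are given as [roll, pitch, yaw] about the fixed x, y, z axes, in that order (R = Rz(yaw) Ry(pitch) Rx(roll)).
In Python, from bench import bot, get_image gives the robot as it stands. The module is installed in compiled form; this text tells all that it offers.
- The arm moves only by the tool play_rows, never from a script. Its argument "targets" is a list of rows, each an object with "translation": the shift along the tool's x, y, z in shares of 800 mm (1.0 is 800 mm), a list of three; "rotation": the turn, a rotation vector about the tool's x, y, z in a scale on which 1.0 is pi rad, a list of three; "hand": the finger opening in mm, from 0 to 85.4. In form: [{"translation": [dx, dy, dz], "rotation": [ax, ay, az], "hand": hand}, ...]. A call has 1 to 12 rows; each row is the pose to reach, as a shift and turn from the pose commanded when the call began, along the tool's axes at that moment; what a row does not reach only later rows make up. A row lasts 1/8 s, in which the tool goes at most 62.5 mm and 10.7 degrees, less where a joint would pass 70% of its speed; a pose out of reach is approached as far as the arm can. No shift or turn number may pass 1 either way. A call with a gripper value outside its range is refused whole. The fingers move at their own pace and stop on an object; "newtons" is the grip in N (left out, the last holds). Time passes only in rows, so rows that repeat a pose let the fingers close. It gives the time, the measured TCP pose, the force, the opening and the grip force at its end, in the units of the state.
- bot.get_state(): the state, without advancing time (a new reading comes with each control period).
- get_image(name): name is "side" or "top" or "wrist"; returns a dict with "frame" (480x640x3 uint8, red, green, blue), "range_z" (480x640 float32, m along the optical axis (not along the pixel's ray), 0 where there is no reading), "mtx" (3x3 intrinsics, pixels), "k1" (the pictures are not rectified: a ray, as slopes to the right and down, at radius r is drawn at 1 + k1 r^2 times it, then the intrinsics apply), "R" (3x3) and "t" (3): a world point X has camera coordinates R X + t; the wrist camera has in their place "hand_eye" (4x4, takes a point from camera to tool coordinates, whose origin is the TCP and whose axes are the flange's). Camera axes: x right, y down, z forward; pixel columns grow to the right and rows downward; lengths in m; the calibration is good to about 2 mm. A picture is of the moment at which its call begins: read the wrist's pose just before it.
- bot.finish_job(): hands the job in; it is judged then, once.
The state is a dict: "clock": time; "joint_pos": joint angles; "qvel": joint speeds; "joint_efforts": joint torques, N m; "eef_pos": TCP position; "tcp_rot": TCP orientation; "wrist_force": force on the tool from outside, world axes, zero at the start; "wrist_torque": the same for the moment, N m; "grip_width": finger opening in m; "grip_force": force on a finger pad.
Only numpy, scipy, OpenCV 4.12 (cv2) and the standard library are available. Lean on these libraries where they do the work, as an engineer would, in place of code of your own. Each camera call takes 0.05 s, during which the arm holds its last target. There are 200 camera calls.

## Task

Raise the clear sliding front of the snack cover by its red tab until it is well up and leave it up; then draw the long-handled dish out through the open front by its wooden handle and lift it about 10 cm or more above the worktop. Out there, turn the dish a quarter turn (either way) so that its handle lies parallel to the cover's front, keeping it level all the while so that the loose chocolate ball stays in the middle of the dish, inside the blue ring. Finish still holding the dish up like that, level and still, clear in front of the cover, and leave the mug and the spice jar where they are.

Things in the scene. Friction and masses are not known exactly. Their poses are not given: they have to be found in the camera images.
- cover: fixed snack cover: bottomless clear case 135 (x) x 160 (y) x 58 mm high, white back, aluminium edges; origin at worktop level under its centre, x axis from front to back: the front lies at x = -72 mm, between two aluminium guide posts 100 mm high at y = +-77 mm. Roof 52 to 58 mm above the worktop. Its front is turned roughly to the robot's right
- sash (a joint): sliding front of the cover, in m: 0 = down, 0.060 = fully up (straight up); well up = 0.045 or more, the dish passes under it then. Takes about 4 N to raise, stays where it is left. Clear panel 143 mm wide, 56 mm high, with a notch 45 mm wide and 35 mm high in its lower edge, through which the dish's handle sticks out
- sash_tab (a point): grip point of the red tab on the sash's top edge, 20 mm wide (cover's y), 14 mm thick (cover's x), from 32 mm below this point to 18 mm above it; 88 mm above the worktop with the sash down, moves with the sash; axes are the cover's. Take it from above, fingers closing along the cover's y: the roof lies right behind it, 30 mm below this point with the sash down
- dish: loose white dish, diameter 102 mm, 18 mm high, standing under the cover, with a long handle along its -x axis that sticks out in front; origin at the centre of its underside, z up. Inside: a cone rising 9 degrees from the middle, steeper rim from radius 38 mm, blue ring of radius 20 mm. 140 to 230 g, heaviest at the handle; a foot under the handle's end, 190 mm from the middle, keeps it level
- handle_grip (a point): grip point at the middle of the wooden handle, 150 mm from the dish's middle along the dish's -x axis and 22 mm above the dish's underside; the wooden part is 100 mm long (along the dish's x), 16 mm wide and 18 mm high (13 to 31 mm above the worktop). Axes are the dish's
- dish_middle (a point): where the chocolate ball's centre is when it lies in the middle of the dish, 18 mm above the dish's underside; moves with the dish, axes are the dish's
- chocolate_center (a point): centre of the copper-coloured foil-wrapped chocolate ball, hard, 28 mm in diameter, 20 g, loose in the dish; it is in the ring while this point is within 20 mm of the dish's middle. It starts to roll when the dish tilts more than 9 degrees or is jerked
- mug_tea: white mug with a handle, 82 x 117 x 91 mm, origin at the centre of its underside; a bystander behind the cover, to be left alone
- cinnamon_jar: small spice jar with a dark lid, 44 mm in diameter, 105 mm high, origin at the centre of its underside; a bystander, to be left alone. It stands in front of a fixed tall black carton at the back (300 mm high, nearest face from about x = 0.71, y = 0.25 to x = 0.77, y = 0.03); a wall cabinet hangs 0.5 m up over the back left: come to the cover from the front, at x about 0.4

How it is judged:
On the way, in this order (a step that is already met when the one before it is completed fails the run):
1. the sash is up, with the dish still under the cover (value of joint sash above 0.045 m and x of dish in the frame of cover above -0.03 m), for 0.2 s.
2. the dish is out in front of the cover, handle still pointing away from it, the ball in the ring (x of dish in the frame of cover below -0.12 m and angle between the x axis of dish and the x axis of cover, either way round below 0.6 rad and distance between chocolate_center and dish_middle below 0.02 m), for 0.1 s.
At the end, for the whole second after the job is handed in: Dish held still by the fingers (over 2 N), underside 80 mm or more up, middle 120 mm or more in front of the cover's centre, level within 0.12 rad, handle parallel to the cover's front within 0.2 rad, ball within 20 mm of the middle, sash at least 45 mm up (value of joint sash above 0.045 m and height (world z) of dish above 0.08 m and x of dish in the frame of cover below -0.12 m and angle between the x axis of dish and the y axis of cover, either way round below 0.2 rad and angle between dish's own z axis and vertical below 0.12 rad and distance between chocolate_center and dish_middle below 0.02 m and linear speed of dish below 0.03 m/s and linear speed of chocolate below 0.05 m/s and contact force between the fingers and dish above 2 N); the arm keeps its last pose, push and grip.
It fails at once if the ball leaves the blue ring (distance between chocolate_center and dish_middle above 0.02 m).
It fails at once if the mug is pushed or tipped (distance of mug_tea from where it was at the start of the episode above 0.02 m).
It fails at once if the spice jar is pushed or tipped (distance of cinnamon_jar from where it was at the start of the episode above 0.02 m).
It also fails if it takes over 54 s, if anything falls off the work surface, if the arm or the gripper's body presses on something with over 40 N, if the wrist force passes 120 N, or if a joint passes its speed limit or range.

## Working session

There is one attempt and no reset: what is moved stays moved. The work goes in short steps, Python scripts to look and compute and a tool call to move; the robot and the scene stay as the last step left them, time stands still between calls to the robot, and variables do not carry over. Pictures are saved under pics/ and viewed, at most 10 in all, crops included, and the job is handed in when it is done.

Besides the shell and the picture viewer there is one more tool, called as name(argument=value, ...), one argument or row to a line, values as JSON. play_rows: Moves the arm, as the interface text tells. Its arguments: {"type":"object","properties":{"targets":{"type":"array","items":{"type":"object","properties":{"translation":{"type":"array","items":{"type":"number"}},"rotation":{"type":"array","items":{"type":"number"}},"hand":{"type":"number"}}}},"newtons":{"type":"number"}},"required":["targets"]}

```bash
mkdir -p pics; cat > h.py <<'E'
import numpy as np, cv2
from bench import bot, get_image
from scipy.spatial.transform import Rotation as Ro
def cloud(im):
    # world coords per pixel (fixed cams)
    K=im["mtx"]; h,w=im["range_z"].shape
    u,v=np.meshgrid(np.arange(w),np.arange(h))
    d=np.array([im["k1"],0,0,0,0],float)
    p=cv2.undistortPoints(np.stack([u,v],-1).reshape(-1,1,2).astype(float),K,d).reshape(h,w,2)
    z=im["range_z"]; c=np.dstack([p[...,0]*z,p[...,1]*z,z])
    return (c-im["t"])@im["R"], p
def onplane(im,u,v,z0):
    K=im["mtx"]; p=cv2.undistortPoints(np.array([[[u,v]]],float),K,np.array([im["k1"],0,0,0,0],float)).ravel()
    R=im["R"];C=-R.T@im["t"]; r=R.T@np.array([p[0],p[1],1]); return C+r*(z0-C[2])/r[2]
def save(n,f): cv2.imwrite("pics/"+n+".png",f[...,::-1])
E
python3 - <<'E'
from h import *
for n in("top","side"):
    im=get_image(n); save(n+"0",im["frame"]); np.savez(n+"0.npz",**im); print(n,-im["R"].T@im["t"])
s=bot.get_state(); print(s["clock"],s["eef_pos"],s["tcp_rot"],s["joint_pos"],bot.hold_point_z)
E
```

```text
top [0.41009159 0.29767393 1.17040949]
side [0.2046804  1.06684484 0.64922289]
0.1 [0.27607007 0.56020099 0.23051079] [-3.13993590e+00  2.33863339e-06  2.68380794e+00] [-1.00751832  0.50825953 -0.237539    1.50104013  0.1256682   1.14893469
 -0.15481279] 0.0187
```

View pics/top0.png

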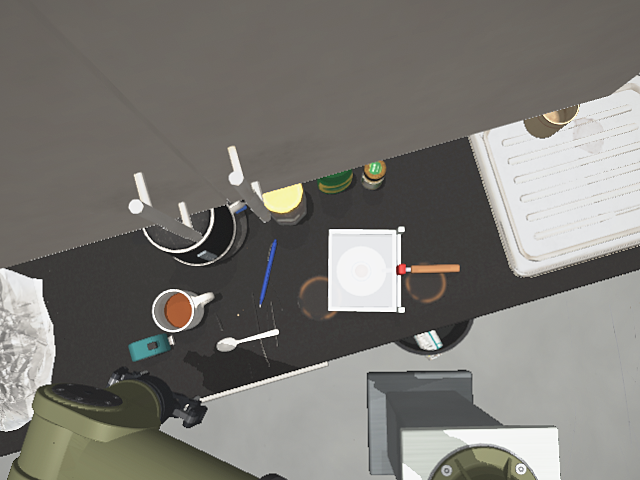

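View pics/side0.png

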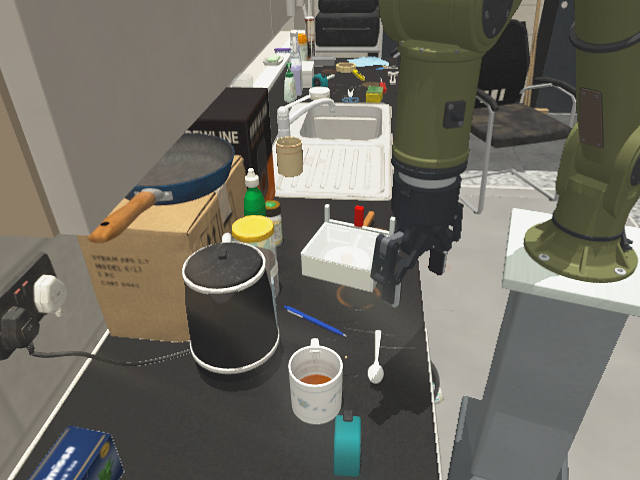

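The top view shows the cover at about (328–400, 229–311), posts at (401,229) and (401,310), the red tab at (402,269) and the handle from (410,269) to (460,268). The jar is at (374,172) and the mug at (180,310). The side view shows the same layout, with the gripper at the left of the cover.

```bash
python3 - <<'E'
from h import *
im=dict(np.load("top0.npz")); W,_=cloud(im); f=im["frame"].astype(int); hsv=cv2.cvtColor(im["frame"],cv2.COLOR_RGB2HSV)
red=(f[...,0]>150)&(f[...,1]<60)&(f[...,2]<60)
red[:,:390]=0; red[:,420:]=0
print("tab",red.sum(),W[red].mean(0) if red.any() else 0, np.percentile(W[red],[5,50,95],axis=0))
ys,xs=np.nonzero(red);print(xs.min(),xs.max(),ys.min(),ys.max())
top=red&(W[...,2]>.098);ys,xs=np.nonzero(top);print("top face",xs.mean(),ys.mean(),onplane(im,xs.mean(),ys.mean(),.106))
hd=np.zeros_like(red);hd[255:282,409:466]=1
hd&=(f[...,0]>f[...,2]+50)&~red&(W[...,2]>.02); P=W[hd]; print("handle n",hd.sum(),np.percentile(P,[2,50,98],axis=0))
(vx,vy,x0,y0)=cv2.fitLine(P[:,:2].astype(np.float32),cv2.DIST_L2,0,.001,.001).ravel(); print("handle dir",vx,vy,x0,y0,np.arctan2(vy,vx))
for u,v in((401,229),(401,310),(402,229),(402,309)): print("post",onplane(im,u,v,.1),W[v,u])
for u,v in((329,230),(328,311),(398,311)): print("roof",onplane(im,u,v,.058),W[v,u])
print("dish ctr z? ",W[270,362],onplane(im,361,270,.018))
print("jar",W[168,375],"mug",W[310,178])
cv2.imwrite("pics/c0.png",cv2.resize(im["frame"][215:325,315:475,::-1],None,fx=5,fy=5,interpolation=cv2.INTER_CUBIC))
E
```

```text
tab 10 [0.47731195 0.15917431 0.09819819] [[0.46504415 0.14841212 0.0465907 ]
 [0.48110024 0.15938363 0.10932254]
 [0.48622602 0.16712548 0.1115124 ]]
399 405 264 273
top face 402.55555555555554 267.22222222222223 [0.47615583 0.16071    0.106     ]
handle n 361 [[0.46991362 0.03792246 0.02456039]
 [0.47717058 0.08554551 0.02990223]
 [0.48449041 0.13285269 0.03495559]]
handle dir 0.05158716 -0.9986685 0.47691855 0.08603144 -1.5191863
post [0.5500586  0.16054412 0.1       ] [0.55015227 0.16045235 0.09928367]
post [0.39550659 0.16549581 0.1       ] [0.3954876  0.16532372 0.09860636]
post [0.55002038 0.15862464 0.1       ] [0.54992579 0.15871864 0.10072359]
post [0.39735114 0.16354286 0.1       ] [0.39737087 0.16375056 0.1016575 ]
roof [0.55640441 0.29885244 0.058     ] [0.55666125 0.29885451 0.05604724]
roof [0.39579433 0.30395432 0.058     ] [0.39506567 0.3042744  0.00130622]
roof [0.39309557 0.16627148 0.058     ] [0.39363767 0.17046268 0.09348131]
dish ctr z?  [0.47532802 0.23492795 0.0560855 ] [0.47759826 0.23483544 0.018     ]
jar [0.66991461 0.20732639 0.10211114] mug [0.40325012 0.60831088 0.02563333]
```

View pics/c0.png

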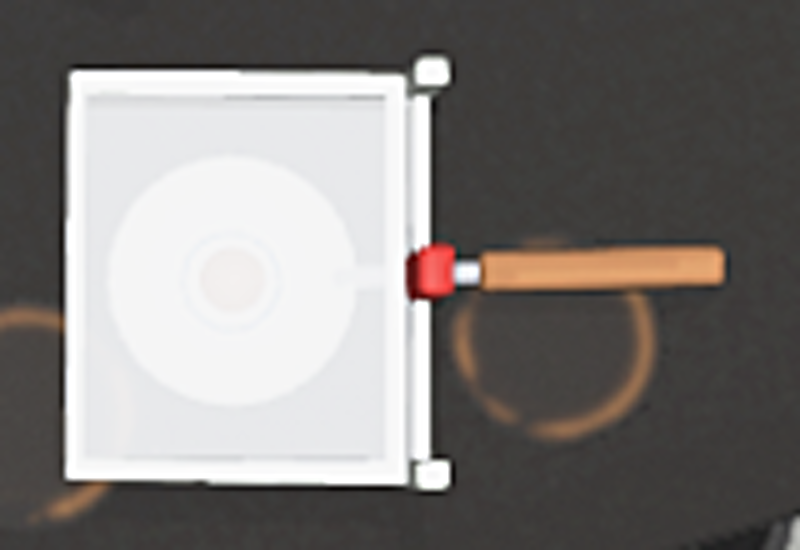

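The crop shows the tab top at about (402,268) and the dish and ball near (361,270), seen through the roof. The posts are 0.155 m apart, which matches. That gives a cover yaw of about 1.539, its centre at (0.474,0.234) and the tab at (0.4725,0.162).

```bash
cat >> h.py <<'E'
def rel(xyz,yaw):
    """shift (mm) and rotation vector in tool axes from the present pose to a tool-down pose"""
    s=bot.get_state(); R=Ro.from_euler("xyz",s["tcp_rot"])
    T=Ro.from_euler("z",yaw)*Ro.from_euler("x",np.pi)
    return (R.inv().apply(np.array(xyz)-s["eef_pos"])*1000).round(1),(R.inv()*T).as_rotvec().round(3)
E
python3 - <<'E'
from h import *
print(rel([.40,.18,.23],1.539)); print(rel([.45,.155,.22],1.539))
E
```

```text
(array([-279.2, -286.3,    1. ]), array([-1.000e-03,  1.000e-03,  1.145e+00]))
(array([-335.1, -286.6,   11. ]), array([-1.000e-03,  1.000e-03,  1.145e+00]))
```

Careful with the scale: shifts go in shares of 800 mm and turns go in shares of pi rad. That gives: -335 mm / 800 = -0.4188, -286 mm / 800 = -0.3575, 1.145 rad / 3.1416 = 0.3645.

play_rows(
  targets=[
    {"translation":[-0.025,-0.0313,0],"rotation":[0,0,0.0255],"hand":60},
    {"translation":[-0.0688,-0.075,0],"rotation":[0,0,0.0637],"hand":60},
    {"translation":[-0.1125,-0.1188,0],"rotation":[0,0,0.105],"hand":60},
    {"translation":[-0.1563,-0.1625,0],"rotation":[0,0,0.1464],"hand":60},
    {"translation":[-0.2,-0.2063,0],"rotation":[0,0,0.191],"hand":60},
    {"translation":[-0.2438,-0.25,0],"rotation":[0,0,0.2355],"hand":60},
    {"translation":[-0.2875,-0.2938,0],"rotation":[0,0,0.2801],"hand":60},
    {"translation":[-0.325,-0.3313,0],"rotation":[0,0,0.3183],"hand":60},
    {"translation":[-0.3625,-0.35,0.0063],"rotation":[0,0,0.3501],"hand":60},
    {"translation":[-0.4,-0.3575,0.0125],"rotation":[0,0,0.3645],"hand":60},
    {"translation":[-0.4188,-0.3588,0.0125],"rotation":[0,0,0.3645],"hand":60},
    {"translation":[-0.4188,-0.3588,0.0125],"rotation":[0,0,0.3645],"hand":60},
  ],
  newtons=60,
)

```text
clock: 1.6
eef_pos: [0.4502, 0.1551, 0.2211]
tcp_rot: [-3.141, 0.0, 1.539]
wrist_force: [-0.4, 0.4, -1.0]
grip_width: 0.0597
grip_force: 0.0
```

```bash
python3 - <<'E'
from h import *
s=bot.get_state(); im=get_image("wrist"); save("w1",im["frame"]); np.savez("w1.npz",pos=s["eef_pos"],rot=s["tcp_rot"],**im)
print(s["clock"],s["eef_pos"],s["tcp_rot"],s["joint_pos"].round(2)); print(im["hand_eye"])
E
```

```text
1.6 [0.45022875 0.15507428 0.22109437] [-3.14115274e+00  1.83762027e-04  1.53868535e+00] [-0.49  0.29  0.14  1.9  -0.05  0.96 -0.36]
[[ 3.36083544e-04 -9.52526762e-01 -3.04454684e-01  7.74810701e-02]
 [ 9.99999930e-01  2.70104296e-04  2.58829819e-04  1.95262075e-04]
 [-1.64307811e-04 -3.04454750e-01  9.52526786e-01 -1.41667287e-01]
 [ 0.00000000e+00  0.00000000e+00  0.00000000e+00  1.00000000e+00]]
```

View pics/w1.png

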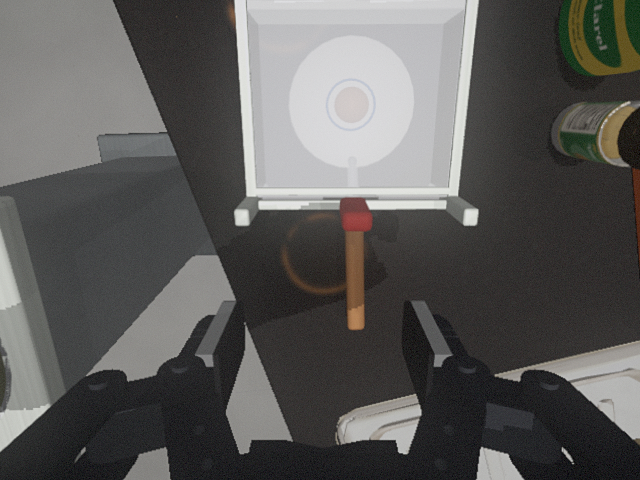

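The wrist view shows the tab top face at about (357,219), the posts at (243,215) and (470,215), the handle from (355,232) to (356,329), and the dish middle at (351,104).

```bash
cat >> h.py <<'E'
def wcam(im,pos,rot):
    H=im["hand_eye"]; R=Ro.from_euler("xyz",rot).as_matrix()
    A=R@H[:3,:3]; b=R@H[:3,3]+pos
    im=dict(im); im["R"]=A.T; im["t"]=-A.T@b; return im
E
python3 - <<'E'
from h import *
d=dict(np.load("w1.npz")); im=wcam(d,d["pos"],d["rot"]); W,_=cloud(im); f=im["frame"].astype(int)
red=(f[...,0]>90)&(f[...,1]<60)&(f[...,2]<60); red[:150]=0;red[260:]=0;red[:,:300]=0;red[:,420:]=0
t=red&(W[...,2]>.1); P=W[t]; print("tabtop",t.sum(),np.percentile(P,[3,50,97],axis=0).round(4)); v,u=np.nonzero(t);print(u.min(),u.max(),v.min(),v.max(), onplane(im,(u.min()+u.max())/2,(v.min()+v.max())/2,.106))
hd=(f[...,0]>f[...,2]+40)&~red&(abs(W[...,2]-.031)<.006); hd[:225]=0;hd[340:]=0;hd[:,:340]=0;hd[:,:340]=0;hd[:,372:]=0
P=W[hd];print("handle",np.percentile(P,[2,50,98],axis=0).round(4)); l=cv2.fitLine(P[:,:2].astype(np.float32),cv2.DIST_HUBER,0,.001,.001).ravel();print(l,np.arctan2(l[0]*1.,l[1]))
for q in((355,235),(356,328)): print(onplane(im,*q,.031))
for q in((236,224),(475,222)): print(onplane(im,*q,.1))
print("dish",onplane(im,351,104,.018))
E
```

```text
tabtop 64 [[0.463  0.1554 0.1074]
 [0.4715 0.157  0.1098]
 [0.4817 0.1629 0.1115]]
342 372 211 230 [0.47284001 0.16107422 0.106     ]
handle [[0.4692 0.0378 0.0266]
 [0.4765 0.0857 0.0297]
 [0.4839 0.1293 0.0312]]
[ 0.00930458 -0.9999567   0.47648558  0.08479243] 3.132288
[0.47684918 0.12736932 0.031     ]
[0.47702844 0.0372675  0.031     ]
[0.39194357 0.15953316 0.1       ]
[0.55222697 0.1558243  0.1       ]
dish [0.47537119 0.23401658 0.018     ]
```

In the tool's units: 148 mm / 800 = 0.185, 146 mm / 800 = 0.1825.

play_rows(
  targets=[
    {"translation":[0.0038,0.0125,0.0063],"rotation":[0,0,0],"hand":60},
    {"translation":[0.0088,0.0275,0.0313],"rotation":[0,0,0],"hand":60},
    {"translation":[0.0088,0.0275,0.0625],"rotation":[0,0,0],"hand":60},
    {"translation":[0.0088,0.0275,0.0938],"rotation":[0,0,0],"hand":60},
    {"translation":[0.0088,0.0275,0.125],"rotation":[0,0,0],"hand":60},
    {"translation":[0.0088,0.0275,0.15],"rotation":[0,0,0],"hand":60},
    {"translation":[0.0088,0.0275,0.17],"rotation":[0,0,0],"hand":60},
    {"translation":[0.0088,0.0275,0.1825],"rotation":[0,0,0],"hand":60},
    {"translation":[0.0088,0.0275,0.185],"rotation":[0,0,0],"hand":40},
    {"translation":[0.0088,0.0275,0.185],"rotation":[0,0,0],"hand":10},
    {"translation":[0.0088,0.0275,0.185],"rotation":[0,0,0],"hand":5},
    {"translation":[0.0088,0.0275,0.185],"rotation":[0,0,0],"hand":5},
  ],
  newtons=40,
)

```text
clock: 3.15
eef_pos: [0.4724, 0.1616, 0.0737]
tcp_rot: [3.141, -0.001, 1.539]
wrist_force: [0.3, 0.2, 0.9]
grip_width: 0.0195
grip_force: 40.6
```

In the tool's units: -58 mm / 800 = -0.0725, -57 mm / 800 = -0.0713.

play_rows(
  targets=[
    {"translation":[0,0,0],"rotation":[0,0,0],"hand":5},
    {"translation":[0,0,-0.0038],"rotation":[0,0,0],"hand":5},
    {"translation":[0,0,-0.0113],"rotation":[0,0,0],"hand":5},
    {"translation":[0,0,-0.02],"rotation":[0,0,0],"hand":5},
    {"translation":[0,0,-0.03],"rotation":[0,0,0],"hand":5},
    {"translation":[0,0,-0.04],"rotation":[0,0,0],"hand":5},
    {"translation":[0,0,-0.05],"rotation":[0,0,0],"hand":5},
    {"translation":[0,0,-0.0588],"rotation":[0,0,0],"hand":5},
    {"translation":[0,0,-0.0663],"rotation":[0,0,0],"hand":5},
    {"translation":[0,0,-0.0713],"rotation":[0,0,0],"hand":5},
    {"translation":[0,0,-0.0725],"rotation":[0,0,0],"hand":5},
    {"translation":[0,0,-0.0725],"rotation":[0,0,0],"hand":5},
  ],
)

```text
clock: 4.65
eef_pos: [0.472, 0.1615, 0.1283]
tcp_rot: [-3.14, 0.001, 1.539]
wrist_force: [12.8, 6.1, -39.1]
grip_width: 0.019
grip_force: 43.6
```

```bash
python3 - <<'E'
from h import *
s=bot.get_state(); im=get_image("side"); save("s2",cv2.resize(im["frame"][170:310,270:450],None,fx=4,fy=4))
print(s["clock"],s["eef_pos"],s["tcp_rot"],s["wrist_force"],s["grip_force"],s["grip_width"])
E
```

```text
4.65 [0.47199198 0.16145189 0.12826084] [-3.13960626e+00  1.47823707e-03  1.53918371e+00] [ 12.81517446   6.11974223 -39.1334472 ] 43.608049750328064 0.018963733811551177
```

View pics/s2.png

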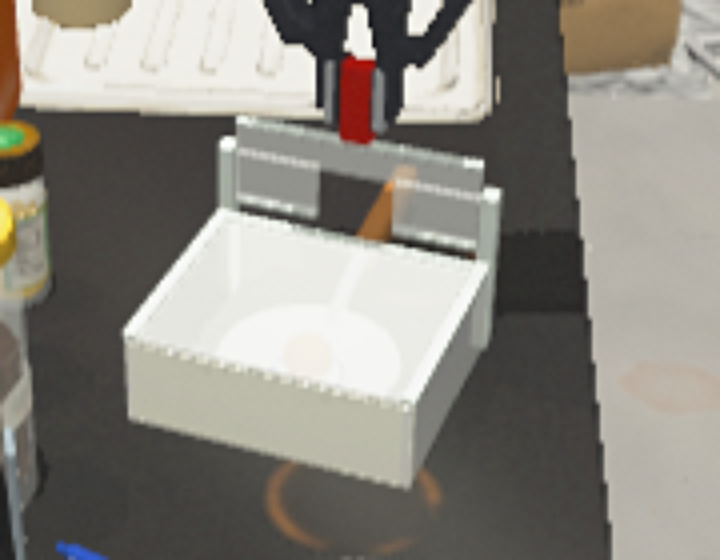

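The side view shows the sash raised clear of the roof, with the tab at about (357,100) in the crop and held between the pads. I'll release it and measure the height.

In the tool's units: -77 mm / 800 = -0.0963, -75 mm / 800 = -0.0938, -0.03 rad / 3.1416 = -0.0095.

play_rows(
  targets=[
    {"translation":[0,0,0.0038],"rotation":[0,0,0],"hand":5},
    {"translation":[0,0,0.0038],"rotation":[0,0,0],"hand":40},
    {"translation":[0,0,0.0038],"rotation":[0,0,0],"hand":60},
    {"translation":[0,0,0.0038],"rotation":[0,0,0],"hand":60},
    {"translation":[0,0,-0.0125],"rotation":[0,0,0],"hand":60},
    {"translation":[0,0,-0.0438],"rotation":[0,0,0],"hand":60},
    {"translation":[-0.0125,0,-0.075],"rotation":[0,0,0],"hand":60},
    {"translation":[-0.0438,0,-0.0875],"rotation":[0,0,0],"hand":60},
    {"translation":[-0.075,0.0025,-0.0875],"rotation":[0,0,0],"hand":60},
    {"translation":[-0.0938,0.0038,-0.0813],"rotation":[0,0,0],"hand":60},
    {"translation":[-0.0963,0.005,-0.075],"rotation":[0,0,-0.0095],"hand":60},
    {"translation":[-0.0963,0.005,-0.075],"rotation":[0,0,-0.0095],"hand":60},
  ],
)

```text
clock: 6.2
eef_pos: [0.4733, 0.085, 0.1907]
tcp_rot: [-3.14, -0.0, 1.57]
wrist_force: [-0.0, 0.8, -0.7]
grip_width: 0.0599
grip_force: 0.0
```

```bash
python3 - <<'E'
from h import *
s=bot.get_state(); im=get_image("wrist"); im=wcam(im,s["eef_pos"],s["tcp_rot"]); save("w2",im["frame"])
print(s["clock"],s["eef_pos"],s["tcp_rot"],s["wrist_force"])
def tab(im):
    W,_=cloud(im); f=im["frame"].astype(int)
    m=(f[...,0]>90)&(f[...,1]<60)&(f[...,2]<60)&(np.linalg.norm(W[...,:2]-[.473,.161],axis=-1)<.03); print("tab",m.sum(),np.percentile(W[m],[5,50,95],axis=0).round(4) if m.any() else 0)
    return W,f
W,f=tab(im); tab(get_image("side"))
hd=(f[...,0]>f[...,2]+40)&(abs(W[...,2]-.031)<.006)&(abs(W[...,0]-.477)<.02)&(W[...,1]<.14)&(W[...,1]>.02)
P=W[hd];print("handle",hd.sum(),np.percentile(P,[2,50,98],axis=0).round(4)); print(cv2.fitLine(P[:,:2].astype(np.float32),cv2.DIST_HUBER,0,.001,.001).ravel())
E
```

```text
6.2 [0.47334081 0.08497917 0.19072853] [-3.14034013e+00 -1.79634858e-04  1.57008000e+00] [-0.00713945  0.80919111 -0.65119362]
tab 33 [[ 0.4595  0.1506 -0.0006]
 [ 0.4719  0.1547  0.1612]
 [ 0.482   0.1576  0.1628]]
tab 189 [[0.4631 0.1626 0.1216]
 [0.4708 0.1687 0.1454]
 [0.4804 0.1717 0.1651]]
handle 2460 [[0.4693 0.0382 0.0267]
 [0.4765 0.0881 0.0296]
 [0.4842 0.1317 0.0313]]
[ 0.01015129 -0.9999485   0.47669804  0.08696496]
```

View pics/w2.png

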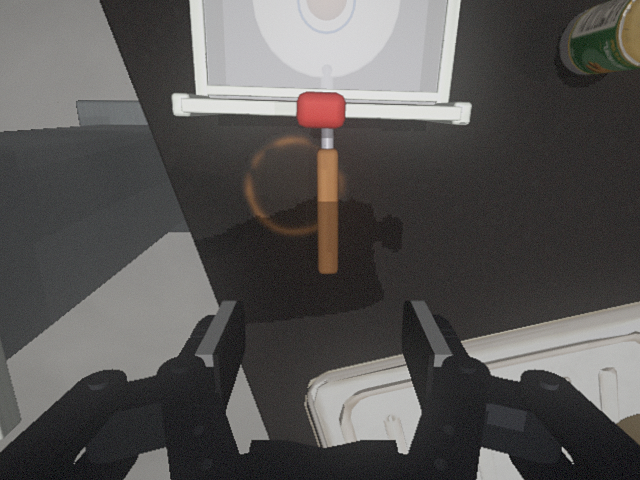

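The view shows the sash up with the tab top at about z 0.163, so the rise is about 52–55 mm, which counts as well up. The handle runs from (327,150) to (328,273). The next move is down onto the handle.

In the tool's units: 184 mm / 800 = 0.23, 150 mm / 800 = 0.1875, -0.01 rad / 3.1416 = -0.0032.

play_rows(
  targets=[
    {"translation":[0,0.0025,0.0125],"rotation":[0,0,-0.0032],"hand":60},
    {"translation":[0,0.0044,0.0438],"rotation":[0,0,-0.0032],"hand":60},
    {"translation":[0,0.0044,0.0813],"rotation":[0,0,-0.0032],"hand":60},
    {"translation":[0,0.0044,0.1188],"rotation":[0,0,-0.0032],"hand":60},
    {"translation":[0,0.0044,0.1563],"rotation":[0,0,-0.0032],"hand":60},
    {"translation":[0,0.0044,0.1875],"rotation":[0,0,-0.0032],"hand":60},
    {"translation":[0,0.0044,0.21],"rotation":[0,0,-0.0032],"hand":50},
    {"translation":[0,0.0044,0.2225],"rotation":[0,0,-0.0032],"hand":40},
    {"translation":[0,0.0044,0.2288],"rotation":[0,0,-0.0032],"hand":35},
    {"translation":[0,0.0044,0.23],"rotation":[0,0,-0.0032],"hand":30},
    {"translation":[0,0.0044,0.23],"rotation":[0,0,-0.0032],"hand":26},
    {"translation":[0,0.0044,0.23],"rotation":[0,0,-0.0032],"hand":24},
  ],
  newtons=20,
)

```text
clock: 7.8
eef_pos: [0.4775, 0.0844, 0.0078]
tcp_rot: [3.141, -0.0, 1.579]
wrist_force: [-0.8, 0.6, 0.1]
grip_width: 0.0243
grip_force: 0.0
```

play_rows(
  targets=[
    {"translation":[0,0,0],"rotation":[0,0,0],"hand":21},
    {"translation":[0,0,0],"rotation":[0,0,0],"hand":19},
    {"translation":[0,0,0],"rotation":[0,0,0],"hand":17},
    {"translation":[0,0,0],"rotation":[0,0,0],"hand":15},
    {"translation":[0,0,0],"rotation":[0,0,0],"hand":10},
    {"translation":[0,0,0],"rotation":[0,0,0],"hand":5},
  ],
  newtons=20,
)

```text
clock: 8.55
eef_pos: [0.477, 0.0843, 0.0073]
tcp_rot: [-3.141, 0.0, 1.579]
wrist_force: [-2.1, -1.0, 4.2]
grip_width: 0.0152
grip_force: 19.8
```

In the tool's units: -6 mm / 800 = -0.0075, -4 mm / 800 = -0.005.

play_rows(
  targets=[
    {"translation":[0,0,0],"rotation":[0,0,0],"hand":0},
    {"translation":[0,0,0],"rotation":[0,0,0],"hand":0},
    {"translation":[0,0,0],"rotation":[0,0,0],"hand":0},
    {"translation":[0,0,-0.0013],"rotation":[0,0,0],"hand":0},
    {"translation":[0,0,-0.0025],"rotation":[0,0,0],"hand":0},
    {"translation":[0,0,-0.005],"rotation":[0,0,0],"hand":0},
    {"translation":[0,0,-0.0075],"rotation":[0,0,0],"hand":0},
    {"translation":[0,0,-0.0075],"rotation":[0,0,0],"hand":0},
  ],
  newtons=90,
)

```text
clock: 9.55
eef_pos: [0.4773, 0.0843, 0.0134]
tcp_rot: [3.141, -0.0, 1.579]
wrist_force: [0.8, -0.2, -2.0]
grip_width: 0.0143
grip_force: 87.8
```

```bash
cat >> h.py <<'E'
def look(n):
    s=bot.get_state(); im=get_image("wrist"); im=wcam(im,s["eef_pos"],s["tcp_rot"]); save(n,im["frame"]); np.savez(n+".npz",**im)
    for k in("clock","eef_pos","tcp_rot","wrist_force","wrist_torque","grip_width","grip_force"): print(k,np.round(s[k],4))
    return s,im
E
python3 - <<'E'
from h import *
s,im=look("w3"); side=get_image("side"); 
a=cv2.resize(im["frame"],(400,300)); b=cv2.resize(side["frame"][190:310,290:450],(400,300)); save("m3",np.hstack([a,b]))
E
```

```text
clock 9.55
eef_pos [0.4773 0.0843 0.0134]
tcp_rot [ 3.1413 -0.      1.5787]
wrist_force [ 0.8397 -0.2411 -2.0279]
wrist_torque [-0.1579 -0.0134  0.0182]
grip_width 0.0143
grip_force 87.8292
```

View pics/m3.png

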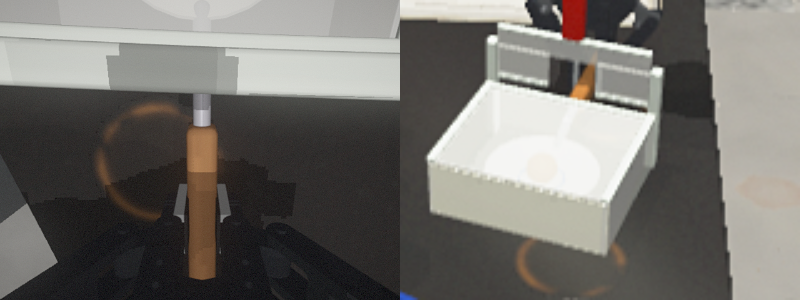

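The handle is firmly between the pads, the ball is in the middle, and about 2 N of weight is carried. I'll check the handle's slope from depth.

```bash
cat >> h.py <<'E'
def slope(im,s):
    W,_=cloud(im); f=im["frame"].astype(int); T=Ro.from_euler("xyz",s["tcp_rot"]).inv().apply((W-s["eef_pos"]).reshape(-1,3)).reshape(W.shape)
    m=(f[...,0]>f[...,2]+35)&(abs(T[...,1])<.006)&(T[...,2]>-.04)&(T[...,2]<.0)&(abs(T[...,0])<.052)&(T[...,0]>.0)
    P=T[m]; p=np.polyfit(P[:,0],P[:,2],1); print("handle n",m.sum(),"slope dz/dx (down +)",p, np.ptp(P[:,0]), "resid",np.std(P[:,2]-np.polyval(p,P[:,0])))
E
python3 - <<'E'
from h import *
im=dict(np.load("w3.npz")); slope(im,bot.get_state())
E
```

```text
handle n 5464 slope dz/dx (down +) [ 0.02493825 -0.02278727] 0.04972110432363293 resid 0.0009689823096844397
```

```bash
python3 - <<'E'
from h import *
im=dict(np.load("top0.npz")); W,_=cloud(im)
for x0 in(.40,.44,.48,.52,.58,.64):
    print(x0,[(round(y,3),round(float(np.max(W[...,2][(abs(W[...,0]-x0)<.02)&(abs(W[...,1]-y)<.01)],initial=-1)),3)) for y in np.arange(.02,-.24,-.02)])
E
```

```text
0.4 [(np.float64(0.02), 0.005), (np.float64(0.0), 0.006), (np.float64(-0.02), 0.005), (np.float64(-0.04), 0.007), (np.float64(-0.06), 0.004), (np.float64(-0.08), 0.005), (np.float64(-0.1), 0.005), (np.float64(-0.12), 0.004), (np.float64(-0.14), 0.003), (np.float64(-0.16), 0.001), (np.float64(-0.18), -1.0), (np.float64(-0.2), -1.0), (np.float64(-0.22), -1.0)]
0.44 [(np.float64(0.02), 0.006), (np.float64(0.0), 0.004), (np.float64(-0.02), 0.006), (np.float64(-0.04), 0.005), (np.float64(-0.06), 0.005), (np.float64(-0.08), 0.005), (np.float64(-0.1), 0.006), (np.float64(-0.12), 0.007), (np.float64(-0.14), 0.007), (np.float64(-0.16), 0.006), (np.float64(-0.18), 0.005), (np.float64(-0.2), 0.005), (np.float64(-0.22), 0.004)]
0.48 [(np.float64(0.02), 0.005), (np.float64(0.0), 0.005), (np.float64(-0.02), 0.004), (np.float64(-0.04), 0.007), (np.float64(-0.06), 0.005), (np.float64(-0.08), 0.009), (np.float64(-0.1), 0.012), (np.float64(-0.12), 0.012), (np.float64(-0.14), 0.009), (np.float64(-0.16), 0.01), (np.float64(-0.18), 0.01), (np.float64(-0.2), 0.011), (np.float64(-0.22), 0.01)]
0.52 [(np.fl
[... 380 characters left out ...]
06), (np.float64(0.0), 0.005), (np.float64(-0.02), 0.005), (np.float64(-0.04), 0.007), (np.float64(-0.06), 0.013), (np.float64(-0.08), 0.01), (np.float64(-0.1), 0.005), (np.float64(-0.12), 0.006), (np.float64(-0.14), 0.006), (np.float64(-0.16), 0.007), (np.float64(-0.18), 0.008), (np.float64(-0.2), 0.007), (np.float64(-0.22), 0.007)]
0.64 [(np.float64(0.02), 0.711), (np.float64(0.0), 0.674), (np.float64(-0.02), 0.638), (np.float64(-0.04), 0.601), (np.float64(-0.06), 0.011), (np.float64(-0.08), 0.005), (np.float64(-0.1), 0.005), (np.float64(-0.12), 0.007), (np.float64(-0.14), 0.005), (np.float64(-0.16), 0.006), (np.float64(-0.18), 0.005), (np.float64(-0.2), 0.007), (np.float64(-0.22), 0.005)]
```

In the tool's units: -62 mm / 800 = -0.0775, -60 mm / 800 = -0.075.

play_rows(
  targets=[
    {"translation":[-0.0013,0,-0.0013],"rotation":[0,0,0],"hand":0},
    {"translation":[-0.005,0,-0.0013],"rotation":[0,0,0],"hand":0},
    {"translation":[-0.0113,0,-0.0013],"rotation":[0,0,0],"hand":0},
    {"translation":[-0.02,0,-0.0013],"rotation":[0,0,0],"hand":0},
    {"translation":[-0.03,0,-0.0013],"rotation":[0,0,0],"hand":0},
    {"translation":[-0.04,0,-0.0013],"rotation":[0,0,0],"hand":0},
    {"translation":[-0.05,0,-0.0013],"rotation":[0,0,0],"hand":0},
    {"translation":[-0.06,0,-0.0013],"rotation":[0,0,0],"hand":0},
    {"translation":[-0.0688,0,-0.0013],"rotation":[0,0,0],"hand":0},
    {"translation":[-0.075,0,-0.0013],"rotation":[0,0,0],"hand":0},
    {"translation":[-0.0775,0,-0.0013],"rotation":[0,0,0],"hand":0},
    {"translation":[-0.0775,0,-0.0013],"rotation":[0,0,0],"hand":0},
  ],
)

```text
clock: 11.15
eef_pos: [0.4776, 0.0223, 0.0143]
tcp_rot: [-3.142, -0.0, 1.579]
wrist_force: [-0.8, -0.4, -2.9]
grip_width: 0.0145
grip_force: 87.8
```

```bash
python3 - <<'E'
from h import *
s,im=look("w4"); slope(im,s); side=get_image("side"); 
a=cv2.resize(im["frame"],(400,300)); b=cv2.resize(side["frame"][190:310,290:450],(400,300)); save("m4",np.hstack([a,b]))
E
```

```text
clock 11.15
eef_pos [0.4776 0.0223 0.0143]
tcp_rot [-3.1415e+00 -1.0000e-04  1.5787e+00]
wrist_force [-0.846  -0.4378 -2.9265]
wrist_torque [-0.1747 -0.0431 -0.0208]
grip_width 0.0145
grip_force 87.8385
handle n 5472 slope dz/dx (down +) [ 0.02708984 -0.02270765] 0.04971408378180884 resid 0.0010912629861155694
```

View pics/m4.png

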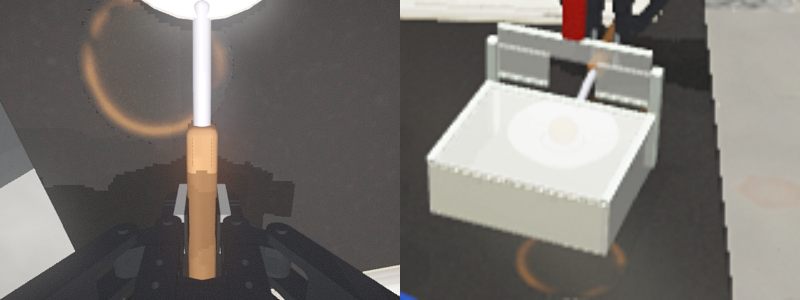

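The dish follows the hand, with the ball centred in the ring at about (563,130) in the right-hand picture. The sink rim is about 10 mm high from y of about -0.07, so I'll lift gradually once the ball is past the roof.

In the tool's units: -81 mm / 800 = -0.1013, -72 mm / 800 = -0.09.

play_rows(
  targets=[
    {"translation":[-0.0013,0,0],"rotation":[0,0,0],"hand":0},
    {"translation":[-0.005,0,0],"rotation":[0,0,0],"hand":0},
    {"translation":[-0.0125,0,0],"rotation":[0,0,0],"hand":0},
    {"translation":[-0.0225,0,0],"rotation":[0,0,0],"hand":0},
    {"translation":[-0.0338,0,0],"rotation":[0,0,0],"hand":0},
    {"translation":[-0.0438,0,-0.0013],"rotation":[0,0,0],"hand":0},
    {"translation":[-0.0525,0,-0.005],"rotation":[0,0,0],"hand":0},
    {"translation":[-0.06,0,-0.01],"rotation":[0,0,0],"hand":0},
    {"translation":[-0.0688,0,-0.015],"rotation":[0,0,0],"hand":0},
    {"translation":[-0.0788,0,-0.0175],"rotation":[0,0,0],"hand":0},
    {"translation":[-0.09,0,-0.0188],"rotation":[0,0,0],"hand":0},
    {"translation":[-0.1013,0,-0.0188],"rotation":[0,0,0],"hand":0},
  ],
)

```text
clock: 12.75
eef_pos: [0.4783, -0.0593, 0.0293]
tcp_rot: [3.142, 0.0, 1.579]
wrist_force: [-0.3, 0.3, -2.6]
grip_width: 0.0141
grip_force: 87.8
```

In the tool's units: -60 mm / 800 = -0.075, -59 mm / 800 = -0.0738.

play_rows(
  targets=[
    {"translation":[-0.01,0,0],"rotation":[0,0,0],"hand":0},
    {"translation":[-0.02,0,0],"rotation":[0,0,0],"hand":0},
    {"translation":[-0.03,0,0],"rotation":[0,0,0],"hand":0},
    {"translation":[-0.0388,0,-0.0013],"rotation":[0,0,0],"hand":0},
    {"translation":[-0.0475,0,-0.005],"rotation":[0,0,0],"hand":0},
    {"translation":[-0.0563,0,-0.0113],"rotation":[0,0,0],"hand":0},
    {"translation":[-0.0638,0,-0.02],"rotation":[0,0,0],"hand":0},
    {"translation":[-0.07,0,-0.03],"rotation":[0,0,0],"hand":0},
    {"translation":[-0.0738,0,-0.0388],"rotation":[0,0,0],"hand":0},
    {"translation":[-0.075,0,-0.045],"rotation":[0,0,0],"hand":0},
    {"translation":[-0.075,0,-0.0475],"rotation":[0,0,0],"hand":0},
    {"translation":[-0.075,0,-0.0475],"rotation":[0,0,0],"hand":0},
  ],
)

```text
clock: 14.25
eef_pos: [0.4788, -0.1185, 0.0673]
tcp_rot: [3.142, -0.0, 1.579]
wrist_force: [0.1, 1.0, -2.2]
grip_width: 0.0146
grip_force: 87.8
```

```bash
python3 - <<'E'
from h import *
s,im=look("w5"); slope(im,s); print(s["joint_pos"].round(2)); side=get_image("side"); top=get_image("top"); np.savez("top5.npz",**top)
W,_=cloud(im); 
m=(im["frame"].min(-1)>150)&(W[...,2]>.05)&(W[...,2]<.12); P=W[m]; print(m.sum(),np.percentile(P,[2,50,98],axis=0).round(3))
a=cv2.resize(im["frame"],(400,300)); b=cv2.resize(top["frame"][200:320,320:480],(400,300)); save("m5",np.hstack([a,b]))
E
```

```text
clock 14.25
eef_pos [ 0.4788 -0.1185  0.0673]
tcp_rot [ 3.1416e+00 -1.0000e-04  1.5791e+00]
wrist_force [ 0.0886  1.0261 -2.1966]
wrist_torque [-0.1183 -0.0247  0.0158]
grip_width 0.0146
grip_force 87.8419
handle n 5450 slope dz/dx (down +) [ 0.02409976 -0.0226739 ] 0.04956888132302586 resid 0.0009579400424533341
[ 0.16  0.52  0.05  2.05 -0.04  0.58  0.25]
8930 [[ 0.457 -0.069  0.072]
 [ 0.478 -0.023  0.077]
 [ 0.499 -0.011  0.085]]
```

View pics/m5.png

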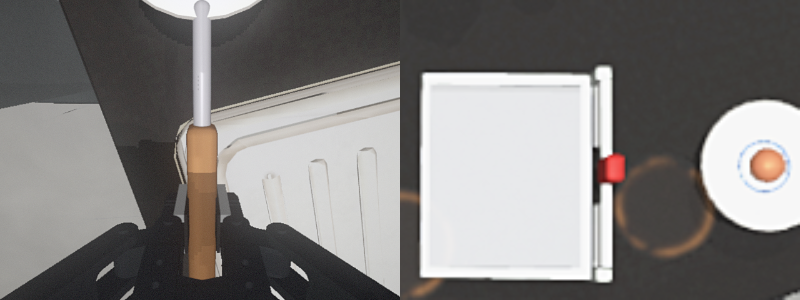

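The dish is out, with the ball in the blue ring at about (767,165) in the right-hand picture. Next I lift it and shift toward the robot, then turn.

In the tool's units: -69 mm / 800 = -0.0863, -68 mm / 800 = -0.085.

play_rows(
  targets=[
    {"translation":[0,-0.0013,-0.0025],"rotation":[0,0,0],"hand":0},
    {"translation":[0,-0.005,-0.0075],"rotation":[0,0,0],"hand":0},
    {"translation":[0,-0.01,-0.015],"rotation":[0,0,0],"hand":0},
    {"translation":[0,-0.0163,-0.025],"rotation":[0,0,0],"hand":0},
    {"translation":[0,-0.0225,-0.035],"rotation":[0,0,0],"hand":0},
    {"translation":[0,-0.0288,-0.045],"rotation":[0,0,0],"hand":0},
    {"translation":[0,-0.035,-0.055],"rotation":[0,0,0],"hand":0},
    {"translation":[0,-0.0413,-0.065],"rotation":[0,0,0],"hand":0},
    {"translation":[0,-0.0463,-0.0738],"rotation":[0,0,0],"hand":0},
    {"translation":[0,-0.0488,-0.0813],"rotation":[0,0,0],"hand":0},
    {"translation":[0,-0.05,-0.085],"rotation":[0,0,0],"hand":0},
    {"translation":[0,-0.05,-0.0863],"rotation":[0,0,0],"hand":0},
  ],
)

```text
clock: 15.9
eef_pos: [0.4389, -0.119, 0.1364]
tcp_rot: [3.141, 0.0, 1.579]
wrist_force: [-1.3, 0.2, -1.9]
grip_width: 0.0143
grip_force: 87.9
```

In the tool's units: 0.5 rad / 3.1416 = 0.1592.

play_rows(
  targets=[
    {"translation":[0,0,0],"rotation":[0,0,0.0032],"hand":0},
    {"translation":[0,0,0],"rotation":[0,0,0.0095],"hand":0},
    {"translation":[0,0,0],"rotation":[0,0,0.0191],"hand":0},
    {"translation":[0,0,0],"rotation":[0,0,0.0318],"hand":0},
    {"translation":[0,0,0],"rotation":[0,0,0.0477],"hand":0},
    {"translation":[0,0,0],"rotation":[0,0,0.0637],"hand":0},
    {"translation":[0,0,0],"rotation":[0,0,0.0796],"hand":0},
    {"translation":[0,0,0],"rotation":[0,0,0.0955],"hand":0},
    {"translation":[0,0,0],"rotation":[0,0,0.1114],"hand":0},
    {"translation":[0,0,0],"rotation":[0,0,0.1273],"hand":0},
    {"translation":[0,0,0],"rotation":[0,0,0.1432],"hand":0},
    {"translation":[0,0,0],"rotation":[0,0,0.1592],"hand":0},
  ],
)

```text
clock: 17.4
eef_pos: [0.4387, -0.1189, 0.1362]
tcp_rot: [-3.141, 0.0, 1.076]
wrist_force: [-0.5, 0.6, -3.1]
grip_width: 0.0144
grip_force: 87.9
```

In the tool's units: 0.6 rad / 3.1416 = 0.191.

play_rows(
  targets=[
    {"translation":[0,0,0],"rotation":[0,0,0.0159],"hand":0},
    {"translation":[0,0,0],"rotation":[0,0,0.0318],"hand":0},
    {"translation":[0,0,0],"rotation":[0,0,0.0477],"hand":0},
    {"translation":[0,0,0],"rotation":[0,0,0.0637],"hand":0},
    {"translation":[0,0,0],"rotation":[0,0,0.0796],"hand":0},
    {"translation":[0,0,0],"rotation":[0,0,0.0955],"hand":0},
    {"translation":[0,0,0],"rotation":[0,0,0.1114],"hand":0},
    {"translation":[0,0,0],"rotation":[0,0,0.1273],"hand":0},
    {"translation":[0,0,0],"rotation":[0,0,0.1432],"hand":0},
    {"translation":[0,0,0],"rotation":[0,0,0.1592],"hand":0},
    {"translation":[0,0,0],"rotation":[0,0,0.1751],"hand":0},
    {"translation":[0,0,0],"rotation":[0,0,0.191],"hand":0},
  ],
)

```text
clock: 18.9
eef_pos: [0.4387, -0.1189, 0.1362]
tcp_rot: [-3.141, 0.0, 0.476]
wrist_force: [0.4, -0.7, -1.8]
grip_width: 0.0142
grip_force: 87.9
```

In the tool's units: 0.5 rad / 3.1416 = 0.1592.

play_rows(
  targets=[
    {"translation":[0,0,0],"rotation":[0,0,0.0159],"hand":0},
    {"translation":[0,0,0],"rotation":[0,0,0.0318],"hand":0},
    {"translation":[0,0,0],"rotation":[0,0,0.0477],"hand":0},
    {"translation":[0,0,0],"rotation":[0,0,0.0637],"hand":0},
    {"translation":[0,0,0],"rotation":[0,0,0.0796],"hand":0},
    {"translation":[0,0,0],"rotation":[0,0,0.0955],"hand":0},
    {"translation":[0,0,0],"rotation":[0,0,0.1114],"hand":0},
    {"translation":[0,0,0],"rotation":[0,0,0.1273],"hand":0},
    {"translation":[0,0,0],"rotation":[0,0,0.1401],"hand":0},
    {"translation":[0,0,0],"rotation":[0,0,0.1496],"hand":0},
    {"translation":[0,0,0],"rotation":[0,0,0.156],"hand":0},
    {"translation":[0,0,0],"rotation":[0,0,0.1592],"hand":0},
  ],
)

```text
clock: 20.4
eef_pos: [0.4388, -0.119, 0.1363]
tcp_rot: [3.142, 0.0, -0.022]
wrist_force: [0.4, 0.1, -2.7]
grip_width: 0.0145
grip_force: 87.9
```

play_rows(
  targets=[
    {"translation":[0,0,0],"rotation":[0,0,0],"hand":0},
    {"translation":[0,0,0],"rotation":[0,0,0],"hand":0},
    {"translation":[0,0,0],"rotation":[0,0,0],"hand":0},
    {"translation":[0,0,0],"rotation":[0,0,0],"hand":0},
  ],
)

```text
clock: 20.9
eef_pos: [0.4388, -0.119, 0.1363]
tcp_rot: [3.142, 0.0, -0.021]
wrist_force: [-0.4, -1.0, -2.9]
grip_width: 0.0144
grip_force: 87.9
```

```bash
python3 - <<'E'
from h import *
s,im=look("w6"); slope(im,s); top=get_image("top"); np.savez("top6.npz",**top)
W,_=cloud(top); f=top["frame"].astype(int)
m=(f.min(-1)>170)&(W[...,2]>.11)&(W[...,2]<.17)&(W[...,0]>.5)&(W[...,1]<.05); P=W[m]; print(m.sum(),np.percentile(P,[1,50,99],axis=0).round(3))
c=P[:,:2].mean(0); A=np.c_[P[:,:2]-c,np.ones(len(P))]; print("plane",np.linalg.lstsq(A,P[:,2],rcond=None)[0],c)
W0=W; r=(f[...,0]>110)&(f[...,1]<60)&(f[...,2]<60)&(np.linalg.norm(W[...,:2]-[.473,.161],axis=-1)<.03); print("tab z",np.percentile(W[r][:,2],[50,95]))
a=cv2.resize(im["frame"],(400,300)); b=cv2.resize(top["frame"][80:350,320:640],(400,300)); save("m6",np.hstack([a,b]))
E
```

```text
clock 20.9
eef_pos [ 0.4388 -0.119   0.1363]
tcp_rot [ 3.1416  0.     -0.0213]
wrist_force [-0.3838 -1.0312 -2.949 ]
wrist_torque [-0.0263  0.1849 -0.0733]
grip_width 0.0144
grip_force 87.8704
handle n 5496 slope dz/dx (down +) [ 0.02272622 -0.0226106 ] 0.05029232425110622 resid 0.0009093538955777693
2190 [[ 0.51  -0.168  0.131]
 [ 0.587 -0.121  0.139]
 [ 0.636 -0.072  0.153]]
plane [-0.04098974  0.00029224  0.13933752] [ 0.5870219  -0.12210288]
tab z [0.1631672  0.16501286]
```

View pics/m6.png

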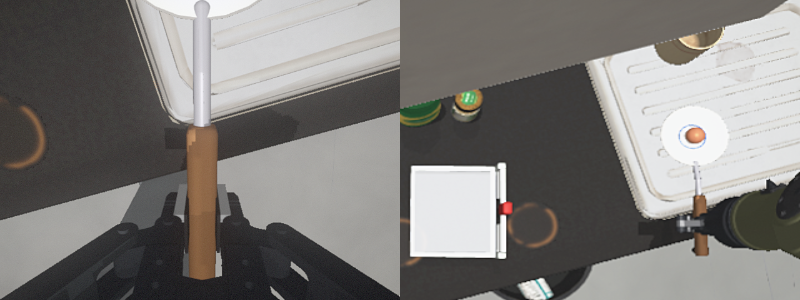

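The dish is held level, about 0.126 m up and parallel to the front. The ball is in the ring at about (695,135), the sash is up, and the jar is untouched.

```bash
python3 -c "
from bench import bot
print(bot.finish_job())"
```

```text
the job is handed in; nothing more can be done
None
```

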